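# Clip the green tea infuser into the snap hook

## Task

Hang the tea infuser with the green grip up to dry: push its eye (the opening under the grip) in against the sprung brass gate at the front of the snap hook until it passes inside and the gate snaps shut behind it, then let go so that it hangs freely from the hook. Leave the infuser with the orange grip standing where it is.

Things in the scene. Friction and masses are not known exactly. Their poses are not given: they have to be found in the camera images.
- green_infuser: Tea infuser with GREEN grip, upright, 119 mm tall, drum 55 mm wide. Origin: centre of underside; z up. EYE in its xz plane: two upright 6 mm wires at x = -28 and +28 mm from z = 49 (lid top) to 79 mm; top wire rises to z = 87 mm in the middle. GRIP on top: plate 38 mm along x, 12 mm thick along y, z = 87 to 119 mm; pinch its thickness. Same after a half turn about z.
- orange_infuser: The other tea infuser, same shape and size, with an ORANGE grip; not to be moved. Origin: centre of the underside, z up, grip plate along x.
- hook_stand: Fixed stand: dark foot 96 mm across, 14 mm post, on top a level snap hook, a closed loop of 7 mm steel wire (axis z = 130 mm, nothing above 137 mm) reaching 74 mm to the stand's -x (toward the robot within 20 degrees). Origin: foot's underside, on the post's axis; z up. Loop arms run along x at y = -25 and +25 mm; inside is clear from x = -66 to -16 mm.
- hook_mouth (a point): Middle of the loop's front, on the closed gate; stand's axes; enter within 12 mm of it sideways. Hold the infuser upright, its x along the stand's x, mouth half way up the eye (underside 66 mm above worktop), and move along +x: the leading upright swings the gate in, which snaps shut behind it once that wire's axis is 40 mm past the mouth; the other stays outside. Hung, underside is at 49 mm.
- hook_gate (a joint): Sprung gate: brass bar 6 mm thick, 40 mm long, on an upright pivot 24 mm to the -y side of the mouth's middle; 0 = closed, across the mouth along the stand's y, tip at the nose. Swings only inward (toward the post), to 1.4 rad, and springs back; 1 N at its tip starts it, 3 N holds it fully open.
Things that resemble listed ones, but are neither listed nor needed, are in the scene too. Leave any blue or red look-alike of the green_infuser alone.

How it is judged (in metres and radians):
On the way:
1. the green infuser pushes the gate open (value of joint hook_gate above 0.35 rad and contact force between green_infuser and hook_stand above 0.2 N), for 0.04 s.
At the end, for the whole second after the job is handed in: The green infuser hangs from the snap hook by its eye, upright within 20 degrees and nearly still, its underside 35 to 75 mm above the worktop; the gate is shut (under 0.12 rad); the orange infuser still stands within 30 mm of where it was (x of green_infuser in the frame of hook_stand between -0.105 and -0.015 m and y of green_infuser in the frame of hook_stand between -0.045 and 0.045 m and z of green_infuser in the frame of hook_stand between 0.035 and 0.075 m and angle between green_infuser's own z axis and vertical below 0.35 rad and value of joint hook_gate below 0.12 rad and linear speed of green_infuser below 0.15 m/s and angle between orange_infuser's own z axis and vertical below 0.2 rad and distance of orange_infuser from where it was at the start of the episode below 0.03 m); the robot touches nothing.
It fails at once if the orange infuser is pushed 30 mm or more away or knocked over (distance of orange_infuser from where it was at the start of the episode above 0.03 m or angle between orange_infuser's own z axis and vertical above 0.5 rad).
It also fails if it takes over 43 s, if anything falls off the work surface, if the arm or the gripper's body presses on something with over 40 N, if the wrist force passes 120 N, or if a joint passes its speed limit or range.

## Robot

A 6-joint arm with a two-finger parallel gripper is mounted at the origin on a cart in front of the work surface, level with it; the furniture and walls round the work are solid. World frame = base frame: x ahead of the robot, y to its left, z up, the work surface at z = 0. Lengths are in mm, angles in degrees, forces in N, time in s.
With the tool pointing down it reaches from about 350 to 850 mm from the base axis. Payload 8.1 kg.
Tool frame: the origin (TCP) lies between the finger pads; the fingertips stand 22 mm ahead of it and the grasp point (between the pads) lies 3 mm ahead of it; z points along the fingers, y is the line along which they close (so a half turn about z gives the same grasp; the last joint's range is limited). The gripper opens to 85 mm and grips with 20 to 120 N. Pads are 22 mm wide; open, the fingers measure 114 mm over their backs; the gripper's body (76 mm by 85 mm) begins 54 mm behind the grasp point. The pads swing forward as they close: fully open they stand 13 mm farther back than shut.
Start: joints at [-68.721, 7.471, 85.268, -0, 87.261, -4.893], TCP at [264.667, -538.477, 253.292] pointing down, gripper open.
Joint ranges: [-169.43, 169.43], [-51.17, 129.36], [1.28, 143.12], [-76.62, 256.62], [0, 156.53], [-152.29, 152.29]. Speed limits (degrees/s): [136.94, 136.94, 159.86, 180, 180, 180].

## Interface

Orientations are given as [roll, pitch, yaw] about the fixed x, y, z axes, in that order (R = Rz(yaw) Ry(pitch) Rx(roll)).
In Python, from bench import sense, snapshot, calibration, hand_in gives the robot as it stands.
- The arm moves only by the shell command python3 -m crank 'ROWS' [FORCE]. ROWS is JSON, a list of rows, each a list of 5 numbers: the shift along the tool's x, y, z in cm, then the turn about the tool's z in rad, then the finger opening in cm, from 0 to 8.54. A call has 1 to 20 rows; each row is the pose to reach, as a shift and turn from the pose commanded when the call began, along the tool's axes at that moment; what a row does not reach only later rows make up. A row lasts 1/10 s, in which the tool goes at most 50 mm and 8.59 degrees, less where a joint would pass 70% of its speed; a pose out of reach is approached as far as the arm can. A call with a gripper value outside its range is refused whole. The fingers move at their own pace and stop on an object; FORCE is the grip in N (left out, the last holds). Time passes only in rows, so rows that repeat a pose let the fingers close. It gives the time, the measured TCP pose, the force, the opening and the grip force at its end, in the units of the state.
- sense(): the state, without advancing time (a new reading comes with each control period).
- snapshot(name): name is "scene" or "top"; returns (picture, depth): 384x512x3 uint8, red, green, blue; 384x512 float32, mm along the optical axis (not along the pixel's ray), 0 where there is no reading.
- calibration(name): a dict with "fovy" (degrees; the focal length in pixels is half the picture's height over the tangent of half this angle, whatever the lens; pixels are square), "cx", "cy" (the principal point, pixels), "rvec" (rotation vector, rad) and "tvec" (3), from world to camera coordinates, as OpenCV has them. Camera axes: x right, y down, z forward; pixel columns grow to the right and rows downward; lengths in mm; the calibration is good to about 2 mm. A picture is of the moment at which its call begins. calibration takes no time and is no camera call.
- hand_in(): hands the job in; it is judged then, once.
The state is a dict: "time": time; "joint_pos": joint angles; "qd": joint speeds; "joint_efforts": joint torques, N m; "tool_pos": TCP position; "tcp_rot": TCP orientation; "ft_force": force on the tool from outside, world axes, zero at the start; "wrist_torque": the same for the moment, N m; "finger_gap": finger opening in mm; "grip_force": force on a finger pad.
Only numpy, scipy, OpenCV 4.12 (cv2) and the standard library are available. Lean on these libraries where they do the work, as an engineer would, in place of code of your own. Each camera call takes 0.05 s, during which the arm holds its last target. There are 200 camera calls.

## Working session

There is one attempt and no reset: what is moved stays moved. The work goes in short steps, Python scripts to look and compute and a shell command to move; the robot and the scene stay as the last step left them, time stands still between calls to the robot, and variables do not carry over. Pictures are saved under pics/ and viewed, at most 10 in all, crops included, and the job is handed in when it is done.

```bash
mkdir -p pics; cat > h.py <<'E'
import numpy as np, cv2
from bench import sense, snapshot, calibration
def cam(n):
    c=calibration(n); R=cv2.Rodrigues(np.array(c["rvec"],float))[0]; t=np.array(c["tvec"],float).ravel()
    f=192/np.tan(np.radians(c["fovy"])/2); return R,t,f,c["cx"],c["cy"],c
def ray(n,uv,z):
    R,t,f,cx,cy,_=cam(n); uv=np.atleast_2d(uv).astype(float)
    d=np.c_[(uv[:,0]-cx)/f,(uv[:,1]-cy)/f,np.ones(len(uv))]@R
    o=-R.T@t; return o+d*((z-o[2])/d[:,2])[:,None]
def cloud(n,dep):
    R,t,f,cx,cy,_=cam(n); v,u=np.mgrid[:384,:512]
    p=np.stack([(u-cx)/f*dep,(v-cy)/f*dep,dep],-1); return (p-t)@R
def proj(n,p):
    R,t,f,cx,cy,_=cam(n); q=np.atleast_2d(p)@R.T+t; return np.c_[q[:,0]/q[:,2]*f+cx,q[:,1]/q[:,2]*f+cy]
E
python3 - <<'E'
from h import *
for n in("scene","top"):
    p,d=snapshot(n); cv2.imwrite(f"pics/{n}0.png",p[...,::-1]); np.savez(f"pics/{n}0.npz",p=p,d=d)
    R,t,*_,c=cam(n); print(n,c,-R.T@t,(d>0).mean())
print(sense())
E
```

```text
scene {'fovy': 45.651241826053294, 'cx': 255.9979568642309, 'cy': 184.54066941803097, 'rvec': array([ 1.2378241 , -2.2088191 ,  1.02156561]), 'tvec': array([236.39714651, 383.81490495, 921.53528788])} [-261.68172951  439.49883656  889.26274186] 0.9959767659505209
top {'fovy': 44.44064098311975, 'cx': 249.54807959012257, 'cy': 185.06648507657374, 'rvec': array([ 2.18392028, -2.16478831,  0.10535385]), 'tvec': array([ -75.99273621,  517.46926739, 1143.97038654])} [ 408.17929287  -68.8666279  1187.79823049] 0.9960072835286459
{'time': 0.1, 'joint_pos': array([-6.87219099e+01,  7.51429106e+00,  8.53247861e+01,  3.70590457e-04,
        8.72605653e+01, -4.89595941e+00]), 'qd': array([-0.00088432, -0.12661569, -0.17063011, -0.03278039, -0.02872754,
        0.05464635]), 'joint_efforts': array([ 8.39446566e-04, -5.70953500e+01, -5.01941049e+01, -1.08840902e-04,
        8.11701408e-03, -1.77151435e-05]), 'tool_pos': array([ 264.48413426, -538.04018838,  252.2959586 ]), 'tcp_rot': array([-1.79900753e+02, -8.87293205e-03,  2.61740238e+01]), 'ft_force': array([ 0.38142098,  1.31849263, -0.53453129]), 'wrist_torque': array([ 0.05294734,  0.04002864, -0.05994079]), 'grip_force': 0.0, 'finger_gap': 85.47399972906265}
```

View pics/scene0.png

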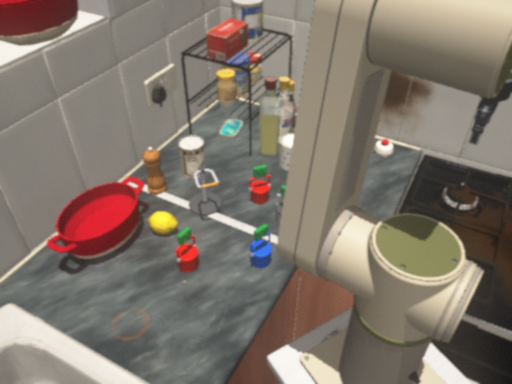

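View pics/top0.png

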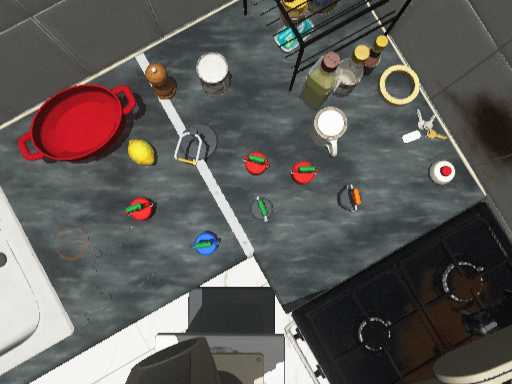

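The top view shows a grey-drum green infuser at (262,208), the orange one at (352,197) and the hook at (190,148). There are also red- and blue-drum look-alikes with green grips. I'll measure these next.

```bash
python3 - <<'E'
from h import *
z=np.load("pics/top0.npz"); p,d=z["p"],z["d"]
hsv=cv2.cvtColor(p,cv2.COLOR_RGB2HSV)
C=cloud("top",d)
def blob(lo,hi,name):
    m=cv2.inRange(hsv,lo,hi); n,l,s,c=cv2.connectedComponentsWithStats(m)
    for i in range(1,n):
        if s[i,4]>25:
            q=C[l==i]; v=np.argwhere(l==i)[:,::-1]; zt=np.percentile(q[:,2],90)
            w=ray("top",v,119); r=cv2.minAreaRect(w[:,:2].astype(np.float32))
            U,S,V=np.linalg.svd(w[:,:2]-w[:,:2].mean(0)); print(name,c[i].round(1),s[i,4],"ztop",zt.round(),"ctr",w.mean(0).round(1),np.array(r[0]).round(1),np.array(r[1]).round(1),"yaw",np.degrees(np.arctan2(V[0,1],V[0,0])).round(1))
blob((50,120,50),(80,255,255),"green"); blob((5,180,120),(15,255,255),"orange"); blob((15,150,100),(24,255,255),"brass?")
# hook: points z 122..142 near
m=(C[...,2]>120)&(C[...,2]<142); v,u=np.nonzero(m); k=(u>160)&(u<225)&(v>115)&(v<180)
q=C[m][k]; print(len(q), cv2.minAreaRect(q[:,:2].astype(np.float32)))
crop=lambda a:cv2.resize(a,None,fx=6,fy=6,interpolation=cv2.INTER_CUBIC)
cv2.imwrite("pics/c1.png",np.hstack([crop(p[115:185,165:230,::-1]),crop(p[175:245,230:295,::-1])]))
E
```

```text
green [256.4 158.6] 84 ztop 120.0 ctr [570.3 -86.5 119. ] [570.1 -86.3] [35.7 12.9] yaw -104.0
green [306.5 168.6] 82 ztop 121.0 ctr [ 548.2 -201.4  119. ] [ 548.5 -201.5] [11.6 34.5] yaw -88.6
green [261.9 207.4] 88 ztop 120.0 ctr [458.4 -99.8 119. ] [458.5 -99.6] [35.9 13.1] yaw -158.6
green [133.5 207.4] 86 ztop 121.0 ctr [455.9 192.  119. ] [455.9 191.8] [12.8 36.2] yaw -73.5
green [202.7 244.1] 76 ztop 121.0 ctr [374.4  33.4 119. ] [374.6  33.1] [10.8 36.6] yaw 101.1
orange [356.3 196. ] 65 ztop 121.0 ctr [ 486.2 -314.9  119. ] [ 485.4 -314.2] [34.8 14.8] yaw -169.5
brass? [295.5   3.9] 151 ztop 299.0 ctr [ 941.7 -176.5  119. ] [ 940.6 -173.5] [21.4 57.4] yaw -87.5
brass? [381.5  40.7] 109 ztop 189.0 ctr [ 853.3 -379.   119. ] [ 853.9 -379. ] [25.9 27.1] yaw 125.6
brass? [155.   72.8] 166 ztop 138.0 ctr [770.5 151.9 119. ] [772.4 152.7] [40.2 44.5] yaw -57.6
brass? [432.2 134. ] 28 ztop 4.0 ctr [ 631.5 -492.2  119. ] [ 632.6 -491.6] [11.7 18.6] yaw 98.6
brass? [151.4 154.8] 34 ztop 46.0 ctr [576.9 154.9 119. ] [574.1 156.8] [27.8 11.5] yaw -164.7
brass? [186.5 160.8] 33 ztop 135.0 ctr [563.7  74.  119. ] [563.9  73.3] [40.8  5.1] yaw -107.4
brass? [356.6 195.8] 28 ztop 121.0 ctr [ 486.8 -315.7  119. ] [ 487.6 -315.8] [30.3  4.5] yaw -169.1
309 ((598.4371948242188, 65.9552001953125), (57.3737678527832, 81.70928192138672), 73.08497619628906)
```

View pics/c1.png

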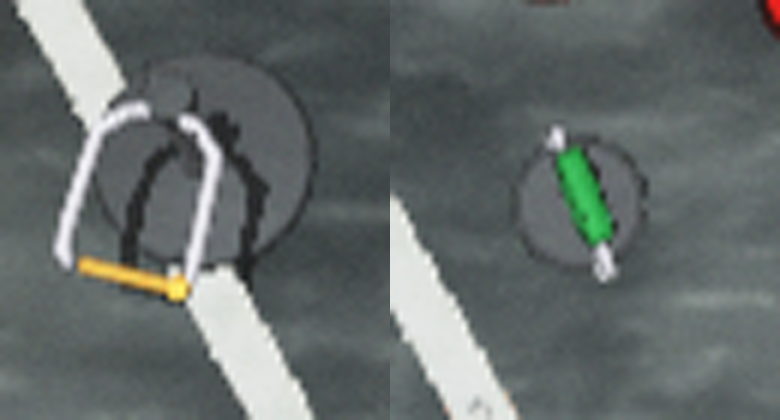

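```bash
python3 - <<'E'
from h import *
for n in("top","scene"):
    z=np.load(f"pics/{n}0.npz"); p,d=z["p"],z["d"]; hsv=cv2.cvtColor(p,cv2.COLOR_RGB2HSV); C=cloud(n,d)
    near=(np.hypot(C[...,0]-590,C[...,1]-68)<75)&(C[...,2]>115)&(C[...,2]<150)
    br=near&(hsv[...,0]>12)&(hsv[...,0]<26)&(hsv[...,1]>110)
    a=np.radians(-17.2); E=np.array([[np.cos(a),np.sin(a)],[-np.sin(a),np.cos(a)]])
    v=np.argwhere(br)[:,::-1]; w=ray(n,v,132)[:,:2]; print(n,"brass",len(v),w.mean(0),"C",np.median(C[br],0),"frame ext",(w@E.T).min(0),(w@E.T).max(0))
    v=np.argwhere(near)[:,::-1]; w=ray(n,v,132)[:,:2]; r=cv2.minAreaRect(w.astype(np.float32)); print("loop",len(v),r,(w@E.T).min(0),(w@E.T).max(0))
    lo,hi=(w@E.T).min(0),(w@E.T).max(0); print("mouth from loop",np.array([lo[0]+4,(lo[1]+hi[1])/2])@E)
    g=(hsv[...,0]>50)&(hsv[...,0]<80)&(hsv[...,1]>110)&(np.hypot(C[...,0]-458,C[...,1]+100)<35)&(C[...,2]>116)
    print("grip top",g.sum(),C[g].mean(0) if g.any() else "")
z=np.load("pics/top0.npz"); p=z["p"]; C=cloud("top",z["d"])
# foot: dark grey disc slightly above table
m=(np.hypot(C[...,0]-630,C[...,1]-50)<80)&(C[...,2]>3)&(C[...,2]<20); v=np.argwhere(m)[:,::-1]
w=ray("top",v,np.median(C[m][:,2])); print("foot",m.sum(),np.median(C[m][:,2]),cv2.minEnclosingCircle(w[:,:2].astype(np.float32)))
# green drum/lid
m=(np.hypot(C[...,0]-458,C[...,1]+100)<45)&(C[...,2]>40)&(C[...,2]<58); w=C[m]; print("lid",m.sum(),cv2.minEnclosingCircle(w[:,:2].astype(np.float32)),np.median(w[:,2]))
m=(np.hypot(C[...,0]-458,C[...,1]+100)<45)&(C[...,2]>70); v=C[m]; r=cv2.minAreaRect(v[:,:2].astype(np.float32)); print("eye+grip",r)
E
```

```text
top brass 46 [561.13303161  70.68043134] C [561.45173595  70.81309006 132.56109763] frame ext [511.81364783 213.02670806] [520.87972936 254.76123915]
loop 309 ((598.717529296875, 65.4229736328125), (56.846710205078125, 82.60308837890625), 73.32791900634766) [511.22529714 210.86503761] [593.84333057 267.92720241]
mouth from loop [562.97493781  76.33366547]
grip top 68 [ 457.47924761 -100.06138927  118.81842658]
scene brass 42 [557.83240031  72.81358216] C [560.56968166  69.35793788 129.77318157] frame ext [504.80810242 216.28830077] [517.8069979  256.28048256]
loop 196 ((596.676513671875, 70.60136413574219), (56.22337341308594, 88.96137237548828), 73.23822021484375) [504.80810242 215.54974448] [593.5432003 272.0774895]
mouth from loop [558.15101997  82.45122089]
grip top 6 [468.56309129 -90.02858407 116.9320003 ]
foot 956 9.384116078172507 ((628.808837890625, 48.85307693481445), 79.3525390625)
lid 294 ((455.8167724609375, -100.28713989257812), 29.275402069091797) 48.428723800404256
eye+grip ((458.176513671875, -99.9272232055664), (59.00204849243164, 12.719841003417969), 21.804443359375)
```

```bash
python3 -m crank '[[9,-8,1.3,0.02,7],[18,-15.4,3,0.04,6],[27,-23,4,0.06,6],[36.66,-30.83,5.3,0.08,6],[36.66,-30.83,5.3,0.08,6],[36.66,-30.83,5.3,0.08,6],[36.66,-30.83,5.3,0.08,6],[36.66,-30.83,5.3,0.08,6],[36.66,-30.83,5.3,0.08,6],[36.66,-30.83,5.3,0.08,6],[36.66,-30.83,5.3,0.08,6],[36.66,-30.83,5.3,0.08,6],[36.66,-30.83,5.3,0.08,6],[36.66,-30.83,5.3,0.08,6],[36.66,-30.83,5.3,0.08,6],[36.66,-30.83,5.3,0.08,6]]' 50; python3 - <<'E'
from h import *
p,d=snapshot("scene"); cv2.imwrite("pics/s1.png",cv2.resize(p[120:300,130:350,::-1],None,fx=3,fy=3))
E
```

```text
time: 1.7
tool_pos: [457.5, -100.8, 200.4]
tcp_rot: [180.0, -0.0, 21.5]
ft_force: [-0.1, -0.3, -0.0]
finger_gap: 60.1
grip_force: 0.0
```

View pics/s1.png

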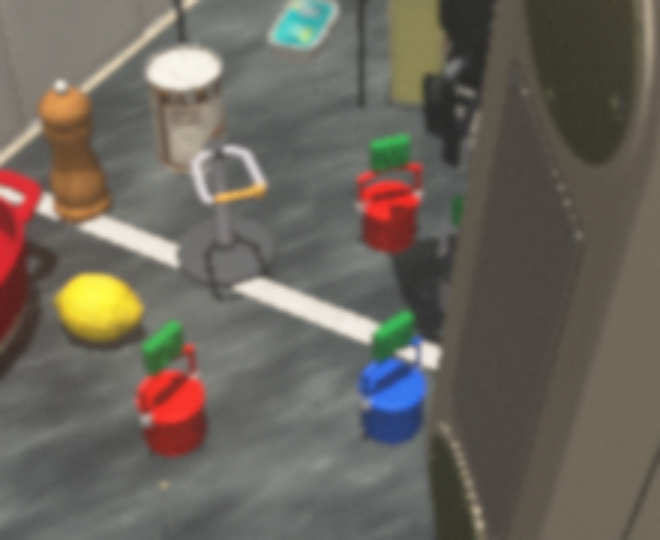

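The arm hides the green infuser at the right edge, and the hook at (230,175) is clear. I'll descend and grasp.

```bash
python3 -m crank '[[0,0,3,0,6],[0,0,6,0,6],[0,0,8.8,0,6],[0,0,8.8,0,6],[0,0,8.8,0,6],[0,0,8.8,0,2.5],[0,0,8.8,0,2.5],[0,0,8.8,0,0.8],[0,0,8.8,0,0.8],[0,0,8.8,0,0.8],[0,0,8.8,0,0.8],[0,0,8.8,0,0.8],[0,0,8.8,0,0.8],[0,0,8.8,0,0.8],[0,0,8.8,0,0.8],[0,0,8.8,0,0.8]]' 50
```

```text
time: 3.35
tool_pos: [458.7, -100.5, 113.6]
tcp_rot: [179.9, -0.1, 21.6]
ft_force: [0.7, -0.3, 5.7]
finger_gap: 11.0
grip_force: 49.9
```

```bash
python3 -m crank '[[0,0,-2,0,0.8],[0,0,-4.5,0,0.8],[0,0,-6.6,0,0.8],[2,-3,-6.6,0.1,0.8],[4,-6,-6.6,0.2,0.8],[6,-9,-6.6,0.32,0.8],[8,-11,-6.6,0.43,0.8],[10,-13,-6.6,0.55,0.8],[11.5,-14.6,-6.6,0.62,0.8],[12.34,-15.63,-6.6,0.675,0.8],[12.34,-15.63,-6.6,0.675,0.8],[12.34,-15.63,-6.6,0.675,0.8],[12.34,-15.63,-6.6,0.675,0.8],[12.34,-15.63,-6.6,0.675,0.8]]'; python3 - <<'E'
from h import *
p,d=snapshot("scene"); q,d2=snapshot("top"); np.savez("pics/2.npz",p=p,d=d,q=q,d2=d2)
print(sense()["tool_pos"],sense()["tcp_rot"])
r=lambda a:cv2.resize(a,(390,390),interpolation=cv2.INTER_CUBIC)
cv2.imwrite("pics/s2.png",np.hstack([r(p[130:260,140:270,::-1]),r(q[110:240,130:260,::-1])]))
E
```

```text
time: 4.75
tool_pos: [514.7, 89.9, 178.3]
tcp_rot: [180.0, 0.0, -17.1]
ft_force: [0.4, -0.1, -0.4]
finger_gap: 11.0
grip_force: 49.1
[514.87466824  90.00618897 178.35491341] [ 1.79998128e+02 -6.94698787e-03 -1.71156869e+01]
```

View pics/s2.png

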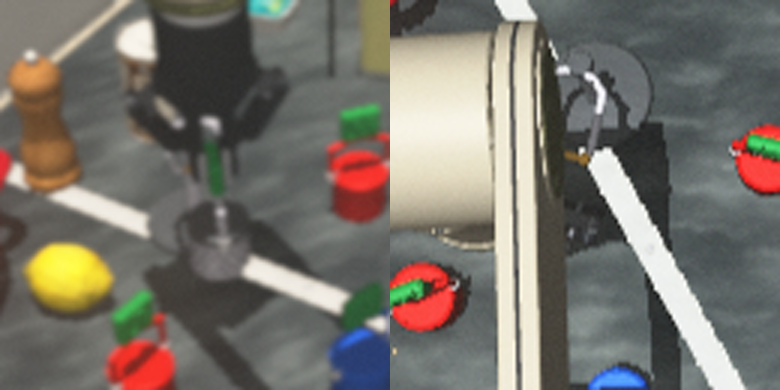

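The left half shows the infuser held upright (grip near (213,165), drum near (220,240)), with the hook behind the gripper. The right half is blocked by the arm. I'll check the held infuser's height, yaw and lateral offset using scene depth.

```bash
python3 - <<'E'
from h import *
z=np.load("pics/2.npz"); p,d=z["p"],z["d"]; C=cloud("scene",d); hsv=cv2.cvtColor(p,cv2.COLOR_RGB2HSV)
near=np.hypot(C[...,0]-514.7,C[...,1]-90)<38
a=np.radians(-17.1); E=np.array([[np.cos(a),np.sin(a)],[-np.sin(a),np.cos(a)]]); M=np.array([562.5,76.3])
def rep(n,m):
    q=C[m]; l=(q[:,:2]-M)@E.T; print(n,m.sum(),"z",np.percentile(q[:,2],[5,50,95]).round(1),"x",np.percentile(l[:,0],[2,50,98]).round(1),"y",np.percentile(l[:,1],[2,50,98]).round(1))
g=near&(hsv[...,0]>50)&(hsv[...,0]<80)&(hsv[...,1]>110)&(C[...,2]>140); rep("grip",g)
lid=near&(C[...,2]>108)&(C[...,2]<122); rep("lid",lid)
drum=near&(C[...,2]>55)&(C[...,2]<108); rep("drum",drum); print(np.histogram(C[near&(C[...,2]>40)&(C[...,2]<150)][:,2],bins=range(40,155,5)))
E
```

```text
grip 33 z [160.6 179.1 182.6] x [-69.5 -64.4 -40.1] y [-2.4  0.8  3.7]
lid 228 z [108.9 111.2 113.9] x [-80.9 -54.1 -25.7] y [-22.3   4.   25.9]
drum 241 z [ 66.8  85.7 107.1] x [-78.4 -71.  -49.3] y [-22.1   5.7  27.4]
(array([  0,   0,   0,   0,   3,  23,  30,  29,  31,  29,  25,  29,  17,
        77, 171,   3,   5,   2,   8,   2,  11,   8]), array([ 40,  45,  50,  55,  60,  65,  70,  75,  80,  85,  90,  95, 100,
       105, 110, 115, 120, 125, 130, 135, 140, 145, 150]))
```

Upright, underside about 65 mm, lateral error about 2 mm: good. I'll push in.

```bash
python3 -m crank '[[1,0,-0.1,0,0.8],[2,0,-0.1,0,0.8],[2.6,0,-0.1,0,0.8],[3.2,0,-0.1,0,0.8],[3.8,0,-0.1,0,0.8],[4.4,0,-0.1,0,0.8],[5,0,-0.1,0,0.8]]'
```

```text
time: 5.55
tool_pos: [563.1, 76.1, 179.1]
tcp_rot: [-180.0, 0.0, -17.1]
ft_force: [-2.1, 2.4, -1.5]
finger_gap: 11.0
grip_force: 49.1
```

```bash
python3 -m crank '[[0.5,0,0,0,0.8],[1,0,0,0,0.8],[1.3,0,0,0,0.8],[1.6,0,0,0,0.8],[1.8,0,0,0,0.8],[1.8,0,0,0,0.8],[1.8,0,0,0,0.8]]'
python3 - <<'E'
from h import *
p,d=snapshot("scene"); q,d2=snapshot("top"); np.savez("pics/3.npz",p=p,d=d,q=q,d2=d2)
r=lambda a:cv2.resize(a,(390,390),interpolation=cv2.INTER_CUBIC)
cv2.imwrite("pics/s3.png",np.hstack([r(p[140:230,160:250,::-1]),r(q[110:200,150:240,::-1])]))
E
```

```text
time: 6.25
tool_pos: [579.9, 70.6, 179.3]
tcp_rot: [180.0, 0.0, -17.1]
ft_force: [1.6, -0.9, -0.9]
finger_gap: 10.9
grip_force: 49.1
```

View pics/s3.png

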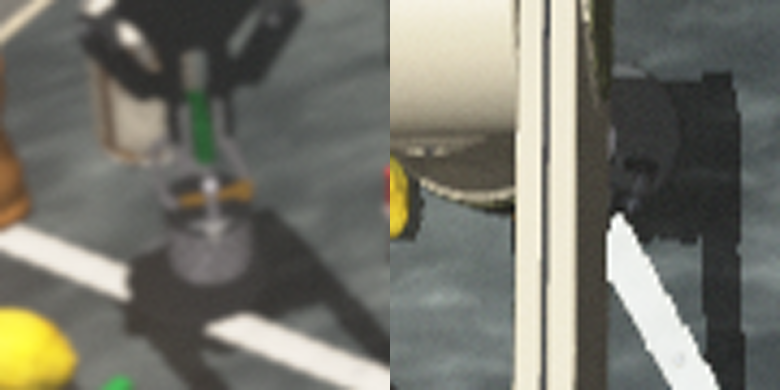

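The left half shows the brass bar closed across the mouth, from (178,200) to (250,187), behind the trailing upright. The push force is gone too, so the gate has snapped shut. I'll back off to the middle and lower.

```bash
python3 -m crank '[[-0.5,0,0,0,0.8],[-1,0,0,0,0.8],[-1.5,0,0.3,0,0.8],[-1.5,0,0.7,0,0.8],[-1.5,0,1.1,0,0.8],[-1.5,0,1.4,0,0.8],[-1.5,0,1.4,0,0.8],[-1.5,0,1.4,0,0.8]]'
```

```text
time: 7.15
tool_pos: [565.6, 75.0, 165.1]
tcp_rot: [180.0, 0.0, -17.1]
ft_force: [0.0, 0.8, -1.7]
finger_gap: 11.1
grip_force: 49.1
```

```bash
python3 -m crank '[[0,0,0.1,0,0.8],[0,0,0.2,0,0.8],[0,0,0.2,0,0.8],[0,0,0.2,0,1.4],[0,0,0.2,0,1.8],[0,0,0.2,0,2.4],[0,0,0.2,0,3],[0,0,0.2,0,3.4],[0,0,0.2,0,3.4],[0,0,0.2,0,3.4],[0,0,0.2,0,3.4]]' 20
```

```text
time: 8.25
tool_pos: [565.6, 75.1, 163.3]
tcp_rot: [-180.0, -0.0, -17.1]
ft_force: [0.7, 0.2, 0.4]
finger_gap: 33.9
grip_force: 0.0
```

```bash
python3 -m crank '[[0,0,-0.5,0,3.4],[0,0,-1.5,0,3.4],[0,0,-3,0,3.4],[0,0,-5,0,3.4],[0,0,-8,0,3.4],[0,0,-11,0,3.4],[-4,0,-12,0,3.4],[-8,0,-13,0,3.4],[-12,0,-13,0,3.4],[-16,0,-13,0,3.4],[-16,0,-13,0,3.4],[-16,0,-13,0,3.4],[-16,0,-13,0,3.4],[-16,0,-13,0,3.4],[-16,0,-13,0,3.4],[-16,0,-13,0,3.4]]'
python3 - <<'E'
from h import *
p,d=snapshot("scene"); q,d2=snapshot("top")
r=lambda a:cv2.resize(a,(390,390),interpolation=cv2.INTER_CUBIC)
cv2.imwrite("pics/s4.png",np.hstack([r(p[140:230,160:250,::-1]),r(q[110:200,150:240,::-1])]))
C=cloud("scene",d); m=(np.hypot(C[...,0]-565,C[...,1]-75)<40)&(C[...,2]>88)&(C[...,2]<104); print("lid",m.sum(),np.median(C[m],0))
E
```

```text
time: 9.85
tool_pos: [413.0, 121.8, 293.1]
tcp_rot: [180.0, 0.0, -17.1]
ft_force: [-0.5, 0.8, -0.2]
finger_gap: 33.9
grip_force: 0.0
lid 229 [557.80829847  81.910956    96.10903643]
```

View pics/s4.png

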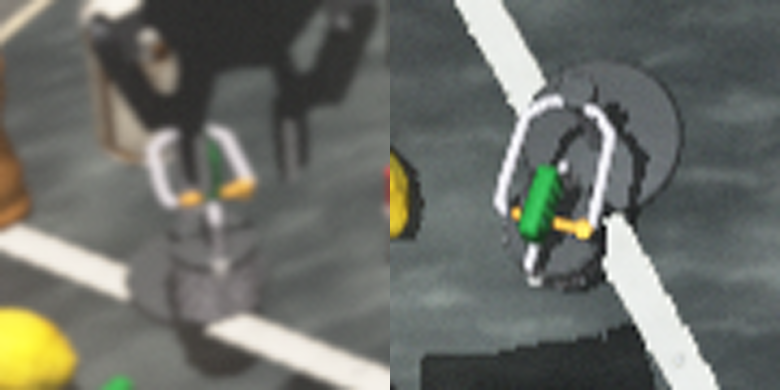

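Both halves show the infuser hanging: the green grip sits above the closed brass gate ((540,200) in the right half), with one upright inside and one outside. I'll let it settle, check and hand in.

```bash
python3 -m crank '[[0,0,0,0,3.4],[0,0,0,0,3.4],[0,0,0,0,3.4],[0,0,0,0,3.4],[0,0,0,0,3.4],[0,0,0,0,3.4],[0,0,0,0,3.4],[0,0,0,0,3.4],[0,0,0,0,3.4],[0,0,0,0,3.4],[0,0,0,0,3.4],[0,0,0,0,3.4],[0,0,0,0,3.4],[0,0,0,0,3.4],[0,0,0,0,3.4],[0,0,0,0,3.4],[0,0,0,0,3.4],[0,0,0,0,3.4],[0,0,0,0,3.4],[0,0,0,0,3.4]]'
python3 - <<'E'
from h import *
from bench import hand_in
def lid():
    p,d=snapshot("top"); C=cloud("top",d); h=cv2.cvtColor(p,cv2.COLOR_RGB2HSV); k=np.hypot(C[...,0]-562,C[...,1]-76)<45
    g=k&(h[...,0]>50)&(h[...,0]<80)&(h[...,1]>110)
    m=k&(C[...,2]>92)&(C[...,2]<104); return np.r_[C[m].mean(0),C[g].mean(0)].round(1)
a=lid(); b=lid(); c=lid(); print(a,b,c)
if np.abs(a-c).max()<5 and a[2]>90: print(hand_in())
E
```

```text
time: 11.95
tool_pos: [412.6, 122.1, 293.3]
tcp_rot: [-180.0, 0.0, -17.1]
ft_force: [-0.2, 0.6, 0.5]
finger_gap: 34.3
grip_force: 0.0
[557.7  73.2  98.  566.7  72.7 164.4] [557.8  73.2  98.1 566.1  72.9 164.7] [558.   73.5  98.  566.3  72.9 164.4]
the job is handed in; nothing more can be done
None
```

The green infuser hangs freely from the snap hook with the gate shut behind it, and was still when I handed the job in at about 12 s; I never moved near the orange infuser, but did not re-measure it afterwards.

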